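# Wedge up the carving board and hold it

## Task

Pick up the wooden wedge by its red handle, set it on the plywood base in front of the hinged carving board and, thin end first, slide it straight in under the middle of the board's front edge until the board's two rubber feet have just come off the base, by about half a centimetre. Finish while still gripping the wedge by its handle so that the wedge alone keeps the board up: the feet are to be trimmed while you hold. Do not lift the board with the gripper, and leave the mug, the wax jar and the carved figure where they stand.

Things in the scene. Friction and masses are not known exactly. Their poses are not given: they have to be found in the camera images.
- base: Fixed plywood base of the carving board, a slab 300 (x) x 200 (y) x 18 mm. Origin: centre of its underside, on the bench. Its +x points from the open front apron towards the hinge; z up. Its top is at z = 18 mm. The apron (free top in front of the board) runs from x = -150 to x = -40 mm. Position and yaw vary.
- board: Dark carving board, 157 (x) x 200 (y) x 18 mm, 0.55 to 1 kg, with a pale flower relief (top 38 mm above the underside), hinged to the base along its far edge. Origin on the hinge, at x = 135, z = 32 mm of the base; axes as the base's. It rests, level, on two black rubber feet (20 wide) under the front corners, y = -88 and 88 mm; the slot between them is 156 wide, 14 mm high.
- board_lip (a point): Middle of the board's lower front edge, 175 mm in front (-x) of the hinge; axes as the board's. At rest at x = -40, y = 0, z = 32 mm of the base; its rise from there is how far the feet are off the base. The edge rises freely, falls back by its own weight, and takes about 2.5 to 5.5 N to lift.
- wedge: Loose pale wooden wedge, 160 (x) x 44 (y) mm, 0.16 kg. Origin: centre of its flat underside. Thin end to +x: 4 mm thick at x = 80, top rising evenly to 28 mm at x = -20, then flat to x = -80, with a red bow handle. Pushed in 42 mm past the lip it touches the board; each further 4.2 mm raises the lip 1 mm. Lies on the bench left or right of the base, thin end roughly away from the robot.
- wedge_tip (a point): Middle of the lower edge of the wedge's thin end, 80 mm in +x of its origin.
- wedge_handle (a point): Centre of the handle's grip bar: 56 long (along the wedge's x), 16 wide (y), 16 high, at x = -50, z = 64 mm of the wedge (bar from z = 56 to 72 mm), on a 14 mm wide post at each end, open below it. Take it from above, fingers closing along the wedge's y.
- mug: Bystander: blue mug, 80 mm wide, 90 mm high, handle to its +y. It stands on the side of the base where the wedge does not lie. Origin: centre of the underside.
- wax: Bystander: amber jar with steel lid, 72 mm wide, 60 mm high, far right. Origin: centre of the underside.
- figure: Bystander: small turned wooden figure, 52 mm wide, 105 mm high, far left. Origin: centre of the underside.

How it is judged (in metres and radians):
On the way, in this order (a step that is already met when the one before it is completed fails the run):
1. the wedge is lifted off the bench, held in the fingers (height (world z) of wedge above 0.024 m and contact force between the fingers and wedge above 2 N), for 0.2 s.
2. the wedge's thin end is in under the board's front edge, the wedge on the base and in the fingers (x of wedge_tip in the frame of board_lip above 0.005 m and y of wedge_tip in the frame of base between -0.045 and 0.045 m and z of wedge in the frame of base between 0.01 and 0.026 m and contact force between the fingers and wedge above 2 N), for 0.1 s.
At the end, for the whole second after the job is handed in: Through the last second: front edge 2 to 10 mm above rest, borne by the wedge alone (over 0.8 N); wedge flat on the base (6 mm, 0.1 rad), straight within 0.25 rad, within 45 mm of the middle, gripped (over 2 N); all at rest, arm off the board; bystanders upright, within 30 mm (z of board_lip in the frame of base between 0.034 and 0.042 m and contact force between wedge and board above 0.8 N and contact force between the fingers and wedge above 2 N and contact force between each of the arm, the fingers and board below 0.3 N and x of wedge_tip in the frame of board_lip between 0.03 and 0.1 m and y of wedge_tip in the frame of base between -0.045 and 0.045 m and angle between the x axis of wedge and the x axis of base, either way round below 0.25 rad and z of wedge in the frame of base between 0.012 and 0.024 m and angle between wedge's own z axis and vertical below 0.1 rad and linear speed of each of wedge, board below 0.01 m/s and distance of each of mug, wax, figure from where it was at the start of the episode below 0.03 m and angle between each of mug, wax, figure's own z axis and vertical below 0.2 rad); the arm keeps its last pose, push and grip.
It fails at once if the board is heaved up by more than 15 mm (z of board_lip in the frame of base above 0.047 m).
It fails at once if the gripper or arm presses on or lifts the board (contact force between any of the fingers, the arm and board above 4 N).
It fails at once if a bystander is pushed away or knocked over (distance of any of mug, wax, figure from where it was at the start of the episode above 0.03 m or angle between any of mug, wax, figure's own z axis and vertical above 0.3 rad).
It also fails if it takes over 48 s, if anything falls off the work surface, if the arm or the gripper's body presses on something with over 40 N, if the wrist force passes 120 N, or if a joint passes its speed limit or range.

## Robot

A 7-joint arm with a two-finger parallel gripper is mounted at the origin on the work surface. World frame = base frame: x ahead of the robot, y to its left, z up, the work surface at z = 0. Lengths are in m, angles in degrees, forces in N, time in s.
With the tool pointing down it reaches from about 0.425 to 0.875 m from the base axis. Payload 4.7 kg.
Tool frame: the origin (TCP) lies between the finger pads; the fingertips stand env.tip_reach ahead of it and the grasp point (between the pads) lies 2 mm behind it (env.tip_reach is the distance from the TCP to the fingertips, in m); z points along the fingers, y is the line along which they close (so a half turn about z gives the same grasp; the last joint's range is limited). The gripper opens to 87 mm and grips with 3 to 60 N. Pads are 19 mm wide; open, the fingers measure 117 mm over their backs; the gripper's body (75 mm by 190 mm) begins 51 mm behind the grasp point.
Start: joints at [68.36, 18.392, -4.016, 83.108, 1.295, 78.541, -3.26], TCP at [0.248, -0.601, 0.24] pointing down, gripper open.
Joint ranges: [-163.93, 163.93], [-17.29, 119.83], [-79.2, 71.16], [3.27, 140.29], [-89.18, 269.18], [5.43, 117.66], [-154.24, 154.24]. Speed limits (degrees/s): [147.25, 147.25, 180, 180, 180, 180, 180].

## Interface

Orientations are given as [roll, pitch, yaw] about the fixed x, y, z axes, in that order (R = Rz(yaw) Ry(pitch) Rx(roll)).
In Python, from cell import env, readout, job, read_camera gives the robot as it stands (env), with the cameras as plain functions, the readings (readout) and the job (job).
- The arm moves only by the tool drive_effector, called as name(argument=value, ...), one argument or row to a line, values as JSON. Schema: {"type":"object","properties":{"deltas":{"type":"object","properties":{"steps":{"type":"array","items":{"type":"array","items":{"type":"number"},"minItems":5,"maxItems":5},"minItems":1,"maxItems":8}},"additionalProperties":false,"required":["steps"]},"clamp_n":{"type":"number"},"only":{"type":"string"},"quiet":{"type":"boolean"},"lines":{"type":"string"}},"required":["deltas"],"additionalProperties":false}. deltas is an object whose key "steps" holds a list of rows, 1 to 8 of them, each of 5 numbers: dx, dy, dz in normalised numbers (1 is 75 cm), then a turn about the tool's z in parts of the range, where 1.0 means 180 degrees, then the finger opening in m; each row is the pose to reach, as a shift and turn from the pose commanded when the call began, along the tool's axes at that moment; what a row does not reach only later rows make up. A row lasts 1/12 s, in which the tool goes at most 0.0417 m and 7.16 degrees, less where a joint would pass 70% of its speed; a pose out of reach is approached as far as the arm can. The fingers move at their own pace and stop on an object; clamp_n is the grip in N (left out, the last holds). Time passes only in rows, so rows that do not move let the fingers close. The tool returns the time, the measured TCP pose, the force, the opening and the grip force at its end. only (a regular expression) keeps the lines of the reply that match it, lines (a string "A,B") keeps lines A to B, and quiet returns only ok. Shift and turn numbers lie between -1 and 1, and a call with a number outside is refused. Input that does not fit is refused with a message, and nothing moves.
- readout.get_obs(): the state, without advancing time (a new reading comes with each control period).
- read_camera(name): name is "side" or "top" or "wrist"; returns a dict with "color" (480x640x3 uint8, blue, green, red), "fx", "fy", "cx", "cy" (pixels), "dist" ([k1, k2, p1, p2, k3] as OpenCV has them; the pictures are not rectified), "world_from_camera" (4x4, takes a point from camera to world coordinates). Camera axes: x right, y down, z forward; pixel columns grow to the right and rows downward; lengths in m; the calibration is good to about 2 mm. A picture is of the moment at which its call begins. There is no depth.
- job.sign_off(): hands the job in; it is judged then, once.
The state is a dict: "time_s": time; "qpos": joint angles; "joint_velocities": joint speeds; "effort": joint torques, N m; "tool_pos": TCP position; "tool_rot": TCP orientation; "force": force on the tool from outside, world axes, zero at the start; "wrist_torque": the same for the moment, N m; "grip_width": finger opening in m; "grasp_force": force on a finger pad.
Only numpy, scipy, OpenCV 4.12 (cv2) and the standard library are available. Lean on these libraries where they do the work, as an engineer would, in place of code of your own. Each camera call takes 0.05 s, during which the arm holds its last target. There are 200 camera calls.

## Working session

There is one attempt and no reset: what is moved stays moved. The work goes in short steps, Python scripts to look and compute and a tool call to move; the robot and the scene stay as the last step left them, time stands still between calls to the robot, and variables do not carry over. Pictures are saved under pics/ and viewed, at most 10 in all, crops included, and the job is handed in when it is done.

```bash
ls; mkdir -p pics
```

Create h.py:
```python
import numpy as np,cv2
from cell import env, readout, job, read_camera
def snap(n,f):
    c=read_camera(n); cv2.imwrite('pics/'+f,c['color']); np.savez('pics/'+f[:-4]+'.npz',**{k:np.array(v) for k,v in c.items()}); return c
def load(f): return dict(np.load('pics/'+f+'.npz'))
def ray(c,uv):
    K=np.array([[c['fx'],0,c['cx']],[0,c['fy'],c['cy']],[0,0,1]],float)
    p=cv2.undistortPoints(np.array(uv,float).reshape(-1,1,2),K,np.array(c['dist'],float)).reshape(-1,2)
    T=np.array(c['world_from_camera']); return T[:3,3],np.c_[p,np.ones(len(p))]@T[:3,:3].T
def onplane(c,uv,z):
    o,d=ray(c,uv); return o+d*((z-o[2])/d[:,2])[:,None]
def proj(c,P):
    K=np.array([[c['fx'],0,c['cx']],[0,c['fy'],c['cy']],[0,0,1]],float)
    T=np.linalg.inv(c['world_from_camera']); r=cv2.Rodrigues(T[:3,:3])[0]
    return cv2.projectPoints(np.array(P,float),r,T[:3,3],K,np.array(c['dist'],float))[0].reshape(-1,2)
```

Run:
```python
from h import *
for n in('top','side'): snap(n,n+'0.png')
o=readout.get_obs(); print(o['tool_pos'],o['tool_rot'],o['grip_width'],env.tip_reach)
```

```text
cell.py
pics
[ 0.24799438 -0.60034733  0.23859662] [-1.79904767e+02  4.59871475e-03  2.24503495e+01] 0.0870472408844295 0.017
```

View pics/top0.png

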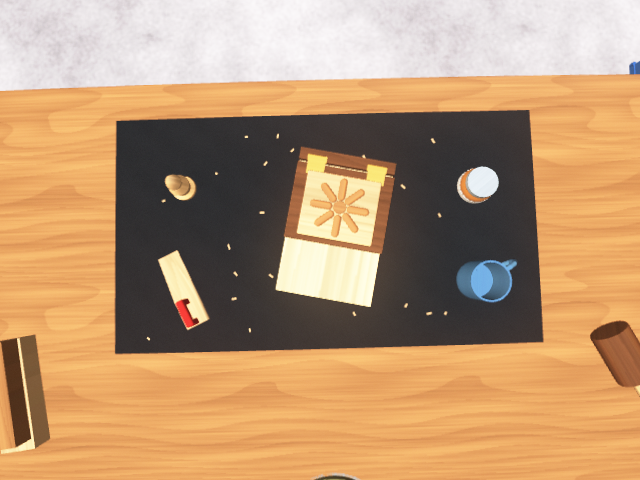

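View pics/side0.png

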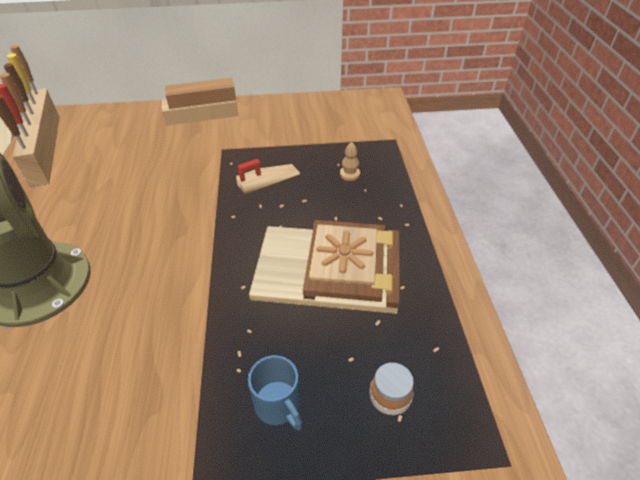

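The top view shows the wedge on the left: thin end about (169,255), red handle about (190,313). The base is in the middle: front corners (276,290) and (371,306), board lip from (285,238) to (381,252). The mug is on the right at about (487,281). I'll zoom in to refine these.

Run:
```python
from h import *
c=load('top0')['color']; 
a=cv2.resize(c[240:340,145:225],None,fx=6,fy=6,interpolation=cv2.INTER_CUBIC)
b=cv2.resize(c[220:320,265:397],None,fx=4.5*.5,fy=4.5*.5,interpolation=cv2.INTER_CUBIC)
s=load('side0')['color']; d=cv2.resize(s[150:200,225:310],None,fx=3.5,fy=3.5,interpolation=cv2.INTER_CUBIC)
im=np.zeros((600,800,3),np.uint8); im[:600,:480]=a; im[:b.shape[0],490:490+b.shape[1]]=b; im[300:300+d.shape[0],490:490+d.shape[1]]=d
cv2.imwrite('pics/zoom.png',im)
```

```text
(no output)
```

View pics/zoom.png

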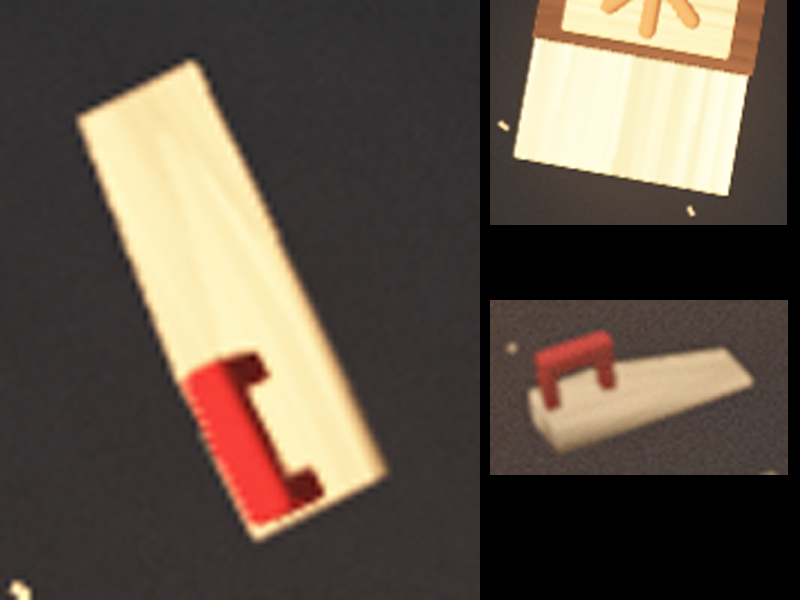

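Add to h.py:
```python
from scipy.optimize import least_squares
def fit(c,loc,uv,x0):
    loc=np.array(loc,float)
    def W(p): 
        k,s=np.cos(p[2]),np.sin(p[2]); return np.c_[p[0]+k*loc[:,0]-s*loc[:,1],p[1]+s*loc[:,0]+k*loc[:,1],loc[:,2]]
    r=least_squares(lambda p:(proj(c,W(p))-uv).ravel(),x0)
    return r.x,r.fun.reshape(-1,2).round(2)
```

Run:
```python
from h import *
c=load('top0'); print(c['world_from_camera'].round(3),c['fx'])
z=lambda L:np.array(L)/6+[145,240]-.42
uv=z([[78,120],[195,60],[256,541],[386,470],[185,378],[250,522]])
loc=[[.08,.022,.004],[.08,-.022,.004],[-.08,.022,.028],[-.08,-.022,.028],[-.022,.008,.072],[-.078,.008,.072]]
p,r=fit(c,loc,uv,[.55,.3,.3]); print('wedge',p,np.degrees(p[2]));print(r)
b=(np.array([[514,157],[728,195],[534,38],[748,74]])-[490,0])/2.25+[265,220]-.28
p,r=fit(c,[[-.15,.1,.018],[-.15,-.1,.018],[-.04,.1,.032],[-.04,-.1,.032]],b,[.6,0,-.1]);print('base',p,np.degrees(p[2]));print(r)
print('mug',onplane(c,[[485,281]],.05),'fig',onplane(c,[[181,187]],.05))
```

```text
[[-0.026 -0.997  0.069  0.537]
 [-1.     0.026 -0.002  0.014]
 [ 0.    -0.069 -0.998  0.925]
 [ 0.     0.     0.     1.   ]] 437.5730623872946
wedge [0.50265029 0.30093325 0.45533352] 26.088688701793455
[[ 0.45 -0.33]
 [-0.49  0.03]
 [ 1.04 -0.92]
 [-1.39  0.87]
 [-0.81 -0.78]
 [ 1.19  1.08]]
base [ 0.62354883 -0.0187209  -0.19563729] -11.209191120061867
[[-0.42  0.02]
 [ 0.21 -0.41]
 [-0.6  -0.05]
 [ 0.8   0.43]]
mug [[ 0.50278534 -0.31454716  0.05      ]] fig [[0.70859474 0.29190815 0.05      ]]
```

The manual's scale: shifts go in shares of 75 cm and turns go in shares of 180 degrees. Converting my numbers, 0.274 m is 0.3653, -0.05 m is -0.0667.

drive_effector(
  deltas={"steps": [[0.04, -0.02, 0, 0, 0.087], [0.0867, -0.0427, 0, 0, 0.087], [0.1333, -0.0667, 0, 0, 0.087], [0.1827, -0.0907, 0, 0, 0.087], [0.2293, -0.1133, 0, 0, 0.087], [0.276, -0.136, 0, 0, 0.087], [0.3227, -0.16, 0, 0, 0.087], [0.3653, -0.18, 0, 0, 0.087]]},
  clamp_n=20,
)

```text
time_s: 0.77
tool_pos: [0.4511, -0.3687, 0.2393]
tool_rot: [-180.0, -0.0, 22.5]
force: [1.1, -0.9, 0.2]
grip_width: 0.0866
grasp_force: 0.0
```

Add to h.py:
```python
def togo(p,yaw):
    o=readout.get_obs(); y=np.radians(o['tool_rot'][2]); d=np.array(p)-o['tool_pos']
    k,s=np.cos(y),np.sin(y)
    print('d',np.round([k*d[0]+s*d[1],s*d[0]-k*d[1],-d[2],-(yaw-np.degrees(y))],4))
```

```bash
python3 -c "
from h import *
togo([.52,-.05,.24],26)"
```

```text
d [ 1.857e-01 -2.680e-01 -7.000e-04 -3.480e+00]
```

To row units: -0.268 m is -0.3573, -0.237 m is -0.316, -3.5 degrees is -0.0194.

drive_effector(
  deltas={"steps": [[0.0267, -0.04, 0, 0, 0.087], [0.06, -0.0867, 0, 0, 0.087], [0.0933, -0.1333, 0, -0.0056, 0.087], [0.1253, -0.18, 0, -0.0111, 0.087], [0.1573, -0.2267, 0, -0.0167, 0.087], [0.1893, -0.272, 0, -0.0194, 0.087], [0.2187, -0.316, 0, -0.0194, 0.087], [0.248, -0.3573, 0, -0.0194, 0.087]]},
)

```text
time_s: 1.43
tool_pos: [0.5191, -0.0503, 0.2394]
tool_rot: [180.0, 0.0, 26.0]
force: [1.0, 0.3, 0.4]
grip_width: 0.0868
grasp_force: 0.0
```

```bash
python3 -c "
from h import *
togo([.458,.279,.24],26)"
```

```text
d [ 0.0893 -0.3228 -0.0006 -0.0272]
```

To row units: -0.308 m is -0.4107, -0.27 m is -0.36.

drive_effector(
  deltas={"steps": [[0.0133, -0.048, 0, 0, 0.087], [0.0267, -0.0973, 0, 0, 0.087], [0.0413, -0.148, 0, 0, 0.087], [0.056, -0.2, 0, 0, 0.087], [0.0707, -0.2533, 0, 0, 0.087], [0.0867, -0.3067, 0, 0, 0.087], [0.1, -0.36, 0, 0, 0.087], [0.1133, -0.4107, 0, 0, 0.087]]},
)

```text
time_s: 2.1
tool_pos: [0.46, 0.2635, 0.2395]
tool_rot: [180.0, -0.0, 26.0]
force: [1.1, 0.2, 0.4]
grip_width: 0.0871
grasp_force: 0.0
```

drive_effector(
  deltas={"steps": [[0.0053, -0.02, 0, 0, 0.087], [0.0053, -0.02, 0, 0, 0.087], [0.0053, -0.02, 0, 0, 0.087]]},
)

```text
time_s: 2.35
tool_pos: [0.4574, 0.2774, 0.2391]
tool_rot: [180.0, 0.1, 26.1]
force: [0.1, -0.3, -0.6]
grip_width: 0.0873
grasp_force: 0.0
```

```bash
python3 -c "
from h import *
togo([.458,.279,.24],26); c=snap('wrist','w1.png');print(c['world_from_camera'].round(3))"
```

```text
d [ 0.0012 -0.0012 -0.0009  0.1008]
[[ 0.44  -0.862 -0.252  0.526]
 [-0.898 -0.422 -0.124  0.31 ]
 [ 0.001  0.281 -0.96   0.383]
 [ 0.     0.     0.     1.   ]]
```

View pics/w1.png

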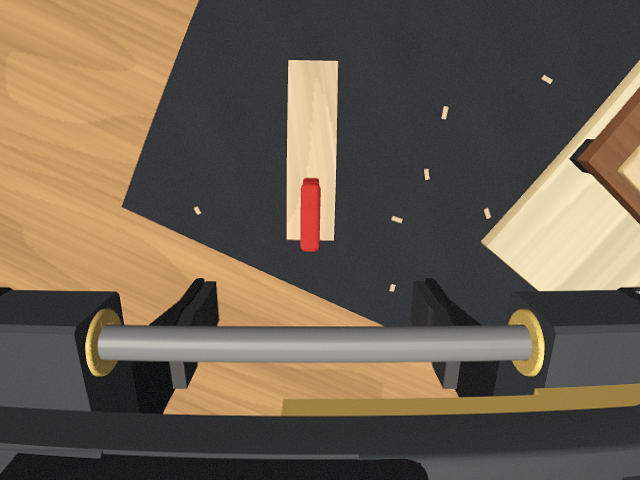

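The wedge lies almost straight up the wrist picture: tip corners (288,60) and (338,61), rear corners (287,240) and (334,240), and bar from about (310,180) to (310,250). I'll fit its pose from these.

Run:
```python
from h import *
c=load('w1'); c['dist']=np.array(c['dist'])
uv=np.array([[288,60],[338,61],[287,240],[334,240]],float)
loc=[[.08,.022,.004],[.08,-.022,.004],[-.08,.022,.028],[-.08,-.022,.028]]
p,r=fit(c,loc,uv,[.5,.3,.45]); print(p,np.degrees(p[2]));print(r)
k,s=np.cos(p[2]),np.sin(p[2]);R=np.array([[k,-s],[s,k]])
L=np.array([[-.022,.008],[-.022,-.008],[-.078,.008],[-.078,-.008]])@R.T+p[:2]
print(proj(c,np.c_[L,[.072]*4]).round(1))
h=p[:2]+R@[-.05,0]; print(h); togo([*h,.062],np.degrees(p[2]))
im=c['color'];hsv=cv2.cvtColor(im,cv2.COLOR_BGR2HSV);m=((hsv[...,0]<8)&(hsv[...,1]>180)&(hsv[...,2]>120)).astype(np.uint8)
m[:,:290]=0;m[:,330:]=0;ys,xs=np.nonzero(m);print(xs.min(),xs.max(),ys.min(),ys.max())
```

```text
[0.50134618 0.30045571 0.44053676] 25.240897350939928
[[ 0.25 -0.15]
 [-0.29 -0.38]
 [-0.11 -0.02]
 [ 0.15  0.64]]
[[300.7 185.4]
 [321.1 185.7]
 [300.4 253.2]
 [319.8 253.5]]
[0.45612003 0.27913446]
d [-4.000e-04 -3.900e-03  1.770e-01  6.979e-01]
300 319 178 250
```

To row units: 0.177 m is 0.236, -0.0035 m is -0.0047, 0.7 degrees is 0.0039.

drive_effector(
  deltas={"steps": [[0, -0.004, 0.04, 0.0039, 0.087], [0, -0.0047, 0.08, 0.0039, 0.087], [0, -0.0047, 0.12, 0.0039, 0.07], [0, -0.0047, 0.16, 0.0039, 0.06], [0, -0.0047, 0.2, 0.0039, 0.05], [0, -0.0047, 0.224, 0.0039, 0.045], [0, -0.0047, 0.236, 0.0039, 0.04], [0, -0.0047, 0.236, 0.0039, 0.04]]},
  clamp_n=30,
)

```text
time_s: 3.07
tool_pos: [0.456, 0.2771, 0.0603]
tool_rot: [180.0, 0.3, 25.1]
force: [-0.8, -0.7, 1.3]
grip_width: 0.0548
grasp_force: 0.0
```

drive_effector(
  deltas={"steps": [[0, 0, 0, 0, 0.02], [0, 0, 0, 0, 0.01], [0, 0, 0, 0, 0.01], [0, 0, 0, 0, 0.01], [0, 0, 0, 0, 0.01], [0, 0, 0, 0, 0.01]]},
  clamp_n=30,
)

```text
time_s: 3.57
tool_pos: [0.4569, 0.2802, 0.0631]
tool_rot: [180.0, -0.1, 25.3]
force: [0.3, 0.5, -1.1]
grip_width: 0.0157
grasp_force: 29.3
```

To row units: -0.08 m is -0.1067, -0.07 m is -0.0933.

drive_effector(
  deltas={"steps": [[0, 0, -0.0267, 0, 0.01], [0, 0, -0.06, 0, 0.01], [0, 0, -0.0933, 0, 0.01], [0, 0, -0.1067, 0, 0.01], [0, 0, -0.1067, 0, 0.01]]},
  clamp_n=30,
)

```text
time_s: 3.98
tool_pos: [0.4581, 0.2809, 0.1449]
tool_rot: [180.0, -0.3, 25.2]
force: [-0.2, 0.5, -1.0]
grip_width: 0.0155
grasp_force: 29.9
```

```bash
python3 -c "
from h import *
p=np.array([.6235,-.0187]); a=np.radians(-11.2);togo([p[0]-.178*np.cos(a),p[1]-.178*np.sin(a),.142],-11.2)"
```

```text
d [-1.21300e-01  2.35800e-01  2.90000e-03  3.64437e+01]
```

To row units: 0.236 m is 0.3147, 0.215 m is 0.2867, 36.4 degrees is 0.2022.

drive_effector(
  deltas={"steps": [[-0.0133, 0.0267, 0, 0.0167, 0.01], [-0.0333, 0.0667, 0, 0.0444, 0.01], [-0.056, 0.1067, 0, 0.0722, 0.01], [-0.08, 0.1533, 0, 0.1, 0.01], [-0.104, 0.2, 0, 0.1278, 0.01], [-0.1267, 0.2467, 0, 0.1556, 0.01], [-0.1467, 0.2867, 0, 0.1833, 0.01], [-0.1613, 0.3147, 0, 0.2022, 0.01]]},
)

```text
time_s: 4.65
tool_pos: [0.4462, 0.0107, 0.1408]
tool_rot: [179.9, 0.1, -11.6]
force: [-0.1, -0.5, -1.8]
grip_width: 0.0155
grasp_force: 29.9
```

drive_effector(
  deltas={"steps": [[0, 0, 0, 0, 0.01], [0, 0, 0, 0, 0.01], [0, 0, 0, 0, 0.01]]},
)

```text
time_s: 4.9
tool_pos: [0.4471, 0.0155, 0.1414]
tool_rot: [-180.0, 0.1, -11.1]
force: [0.5, 0.5, -1.6]
grip_width: 0.0159
grasp_force: 29.9
```

Run:
```python
from h import *
p=np.array([.6235,-.0187]); a=np.radians(-11.2);togo([p[0]-.178*np.cos(a),p[1]-.178*np.sin(a),.082],-11.2)
a=snap('top','t2.png')['color'];b=snap('wrist','w2.png')['color'];s=snap('side','s2.png')['color']
A=cv2.resize(a[215:355,240:410],(400,330),interpolation=cv2.INTER_CUBIC);S=cv2.resize(s[190:330,200:370],(400,330),interpolation=cv2.INTER_CUBIC)
B=cv2.resize(b[:440],(400,270)); im=np.zeros((600,800,3),np.uint8); im[:330,:400]=A; im[:330,400:]=S; im[330:,:400]=B;cv2.imwrite('pics/m2.png',im)
```

```text
d [ 0.0017 -0.0008  0.0594  0.104 ]
```

View pics/m2.png

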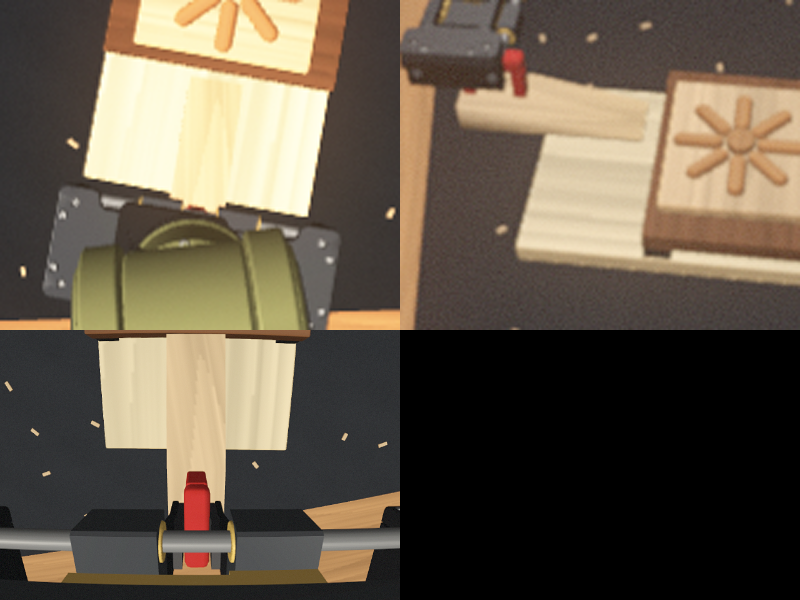

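View pics/w2.png

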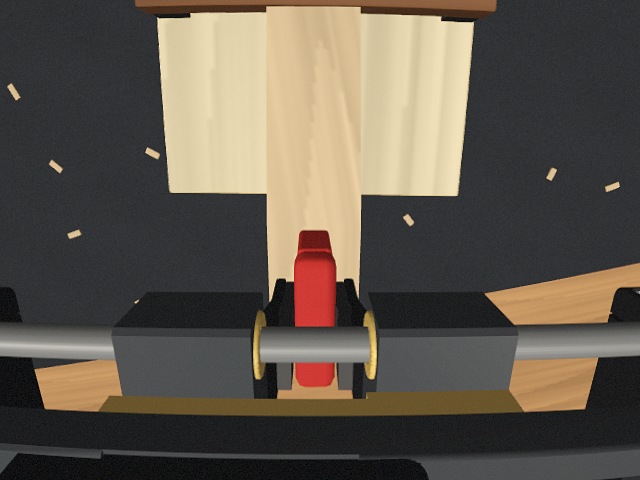

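The wrist picture shows the wedge on the base's midline, with tip corners at (266,7) and (361,7). The base front corners are at (169,192) and (459,196), and the board's lower front edge runs from (137,8) to (496,11). I'll refit the base, check the wedge's grip offset and then lower it.

Run:
```python
from h import *
c=load('w2')
p,r=fit(c,[[-.15,.1,.018],[-.15,-.1,.018],[-.04,.1,.032],[-.04,-.1,.032]],np.array([[169,192],[459,196],[137,8],[496,11.]]),[.62,-.02,-.2]);print(p,np.degrees(p[2]));print(r)
p2,r=fit(c,[[-.15,.1,.018],[-.15,-.1,.018]],np.array([[169,192],[459,196.]]),[.62,-.02,-.2]);print(p2,np.degrees(p2[2]));print(r)
o=readout.get_obs();t=o['tool_pos'];y=np.radians(o['tool_rot'][2])
for dz in(-.004,0,.004):
  P=[[t[0]+.13*np.cos(y)-s*np.sin(y),t[1]+.13*np.sin(y)+s*np.cos(y),t[2]-.062+.004+dz] for s in(.022,-.022)]
  print(dz,proj(c,P).round(1).tolist())
```

```text
[ 0.6249661  -0.02175325 -0.20326254] -11.646085619173755
[[ -0.87  -2.35]
 [  1.44  -3.33]
 [  9.54   1.17]
 [-10.12   2.2 ]]
[ 0.62289922 -0.02172937 -0.20681751] -11.849770436675303
[[-0.86  0.07]
 [ 0.87  0.1 ]]
-0.004 [[264.0, 5.8], [357.6, 5.6]]
0 [[263.0, 3.4], [358.5, 3.2]]
0.004 [[261.9, 0.9], [359.5, 0.7]]
```

To row units: 0.056 m is 0.0747, 0.054 m is 0.072, 0.4 degrees is 0.0022.

drive_effector(
  deltas={"steps": [[0, 0, 0.0267, 0.0017, 0.01], [0, 0, 0.0533, 0.0022, 0.01], [0, 0, 0.0667, 0.0022, 0.01], [0, 0, 0.072, 0.0022, 0.01], [0, 0, 0.0747, 0.0022, 0.01], [0, 0, 0.0747, 0.0022, 0.01]]},
  clamp_n=30,
)

```text
time_s: 5.55
tool_pos: [0.448, 0.0152, 0.0866]
tool_rot: [-180.0, 0.0, -11.5]
force: [0.4, 0.1, -1.6]
grip_width: 0.0157
grasp_force: 29.9
```

drive_effector(
  deltas={"steps": [[0, 0, 0.0013, 0, 0.01], [0, 0, 0.0027, 0, 0.01], [0, 0, 0.004, 0, 0.01], [0, 0, 0.0053, 0, 0.01], [0, 0, 0.0053, 0, 0.01]]},
)

```text
time_s: 5.97
tool_pos: [0.4478, 0.0147, 0.0826]
tool_rot: [180.0, -0.0, -11.6]
force: [-0.2, -0.0, -0.9]
grip_width: 0.0158
grasp_force: 29.9
```

To row units: 0.0015 m is 0.002, 0.001 m is 0.0013.

drive_effector(
  deltas={"steps": [[0, 0, 0.0007, 0, 0.01], [0, 0, 0.0013, 0, 0.01], [0, 0, 0.002, 0, 0.01], [0, 0, 0.002, 0, 0.01], [0, 0, 0.002, 0, 0.01]]},
  clamp_n=30,
)

```text
time_s: 6.38
tool_pos: [0.4479, 0.0148, 0.0811]
tool_rot: [180.0, -0.0, -11.5]
force: [0.4, -0.4, -1.0]
grip_width: 0.0159
grasp_force: 29.9
```

```bash
python3 - <<'E'
from h import *
o=readout.get_obs()
for p in([.6235,-.0187,-11.2],[.6229,-.0217,-11.85]):
  a=np.radians(p[2]);togo([p[0]-.107*np.cos(a),p[1]-.107*np.sin(a),.082],p[2])
E
```

```text
d [ 0.0718 -0.0017 -0.0009 -0.3489]
d [ 7.180e-02  2.000e-04 -9.000e-04  3.011e-01]
```

To row units: 0.001 m is 0.0013, 0.0005 m is 0.0007.

drive_effector(
  deltas={"steps": [[0, 0, 0.0007, 0, 0.01], [0, 0, 0.0013, 0, 0.01], [0, 0, 0.0013, 0, 0.01], [0, 0, 0.0013, 0, 0.01]]},
  clamp_n=30,
)

```text
time_s: 6.72
tool_pos: [0.4479, 0.0151, 0.0808]
tool_rot: [180.0, 0.0, -11.5]
force: [-3.5, 0.5, 6.7]
grip_width: 0.0153
grasp_force: 29.9
```

drive_effector(
  deltas={"steps": [[0, 0, 0.0007, 0, 0.01], [0, 0, 0.0013, 0, 0.01], [0, 0, 0.0013, 0, 0.01], [0, 0, 0.0013, 0, 0.01]]},
  clamp_n=30,
)

```text
time_s: 7.05
tool_pos: [0.4478, 0.0154, 0.0805]
tool_rot: [180.0, 0.0, -11.5]
force: [-6.9, 2.1, 13.7]
grip_width: 0.0158
grasp_force: 29.9
```

To row units: 0.045 m is 0.06, 0.04 m is 0.0533.

drive_effector(
  deltas={"steps": [[0, 0, -0.002, 0, 0.01], [0.0053, 0, -0.002, 0, 0.01], [0.0133, 0, -0.002, 0, 0.01], [0.0227, 0, -0.002, 0, 0.01], [0.0333, 0, -0.002, 0, 0.01], [0.044, 0, -0.002, 0, 0.01], [0.0533, 0, -0.002, 0, 0.01], [0.06, 0, -0.002, 0, 0.01]]},
  clamp_n=30,
)

```text
time_s: 7.72
tool_pos: [0.4919, 0.0059, 0.0808]
tool_rot: [180.0, 0.1, -11.6]
force: [-6.8, 2.0, 9.0]
grip_width: 0.0158
grasp_force: 29.9
```

drive_effector(
  deltas={"steps": [[0, 0, 0, 0, 0.01], [0, 0, 0, 0, 0.01], [0, 0, 0, 0, 0.01]]},
)

```text
time_s: 7.97
tool_pos: [0.4928, 0.0056, 0.0808]
tool_rot: [-180.0, -0.1, -11.6]
force: [-1.0, 1.2, 4.4]
grip_width: 0.0157
grasp_force: 29.9
```

```bash
python3 - <<'E'
from h import *
b=snap('wrist','w3.png')['color'];s=snap('side','s3.png')['color']
S=cv2.resize(s[190:330,200:370],(400,330),interpolation=cv2.INTER_CUBIC)
B=cv2.resize(b[:440],(400,330)); cv2.imwrite('pics/m3.png',np.hstack([B,S]))
E
```

```text
(no output)
```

View pics/m3.png

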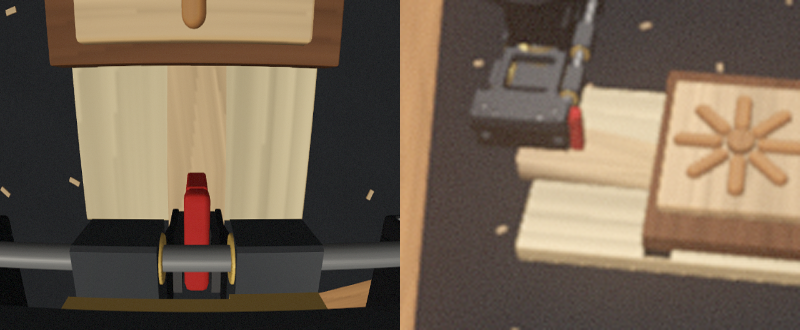

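To row units: 0.004 m is 0.0053, 0.002 m is 0.0027.

drive_effector(
  deltas={"steps": [[0.0027, 0, 0, 0, 0.01], [0.0053, 0, 0, 0, 0.01], [0.0053, 0, 0, 0, 0.01], [0.0053, 0, 0, 0, 0.01], [0.0053, 0, 0, 0, 0.01]]},
  clamp_n=30,
)

```text
time_s: 8.48
tool_pos: [0.4945, 0.0055, 0.0808]
tool_rot: [180.0, 0.2, -11.5]
force: [-6.7, 2.0, 10.3]
grip_width: 0.0154
grasp_force: 29.9
```

drive_effector(
  deltas={"steps": [[0.0027, 0, 0, 0, 0.01], [0.0053, 0, 0, 0, 0.01], [0.0053, 0, 0, 0, 0.01], [0.0053, 0, 0, 0, 0.01], [0.0053, 0, 0, 0, 0.01]]},
  clamp_n=30,
)

```text
time_s: 8.9
tool_pos: [0.4973, 0.005, 0.0807]
tool_rot: [179.9, 0.3, -11.5]
force: [-9.5, 2.8, 14.0]
grip_width: 0.0158
grasp_force: 30.0
```

drive_effector(
  deltas={"steps": [[0.0027, 0, 0, 0, 0.01], [0.0053, 0, 0, 0, 0.01], [0.0053, 0, 0, 0, 0.01], [0.0053, 0, 0, 0, 0.01], [0.0053, 0, 0, 0, 0.01]]},
  clamp_n=30,
)

```text
time_s: 9.32
tool_pos: [0.4977, 0.005, 0.0805]
tool_rot: [179.8, 0.8, -11.5]
force: [-19.5, 2.6, 23.7]
grip_width: 0.0157
grasp_force: 30.0
```

Run:
```python
from h import *
c=snap('wrist','w4.png');o=readout.get_obs();print(o['tool_pos'],o['force'])
for n in('w3','w4'):
  c=load(n);g=cv2.cvtColor(c['color'],cv2.COLOR_BGR2HSV)[...,2].astype(float)
  print(n,c['world_from_camera'][:3,3],[ (u,int(np.argmax(np.diff(cv2.blur(g,(9,1))[60:130,u])))+60) for u in(150,200,280,350,420,470)])
  for b in([.6235,-.0187,-11.2],[.6229,-.0217,-11.85]):
    a=np.radians(b[2]);print(proj(c,[[b[0]-.04*np.cos(a)-q*np.sin(a),b[1]-.04*np.sin(a)+q*np.cos(a),.032] for q in(.08,0,-.08)]).round(1).tolist())
```

```text
[0.49768907 0.00498122 0.08051396] [-18.54761688   2.48669653  23.03612206]
w3 [ 0.56720801 -0.01081852  0.22455105] [(150, 89), (200, 87), (280, 86), (350, 87), (420, 88), (470, 89)]
[[135.3, 89.4], [306.8, 85.8], [479.1, 86.6]]
[[140.5, 87.2], [312.5, 85.7], [484.4, 88.8]]
w4 [ 0.57429253 -0.01142857  0.22313436] [(150, 97), (200, 96), (280, 96), (350, 96), (420, 97), (470, 98)]
[[135.1, 98.5], [307.5, 95.3], [480.1, 96.3]]
[[140.4, 96.3], [313.2, 95.2], [485.3, 98.4]]
```

To row units: -0.002 m is -0.0027, -0.001 m is -0.0013.

drive_effector(
  deltas={"steps": [[0, 0, -0.0013, 0, 0.01], [0, 0, -0.0027, 0, 0.01], [0, 0, -0.0027, 0, 0.01], [0, 0, -0.0027, 0, 0.01], [0, 0, -0.0027, 0, 0.01]]},
  clamp_n=30,
)

```text
time_s: 9.78
tool_pos: [0.5002, 0.0041, 0.0808]
tool_rot: [180.0, 0.4, -11.5]
force: [-7.1, 1.1, 1.7]
grip_width: 0.0157
grasp_force: 30.0
```

drive_effector(
  deltas={"steps": [[0, 0, -0.0007, 0, 0.01], [0, 0, -0.0013, 0, 0.01], [0, 0, -0.0013, 0, 0.01], [0, 0, -0.0013, 0, 0.01], [0, 0, -0.0013, 0, 0.01]]},
  clamp_n=40,
)

```text
time_s: 10.2
tool_pos: [0.5008, 0.0039, 0.0819]
tool_rot: [180.0, 0.4, -11.5]
force: [-5.3, 1.5, -0.7]
grip_width: 0.0158
grasp_force: 40.0
```

To row units: 0.006 m is 0.008, 0.004 m is 0.0053.

drive_effector(
  deltas={"steps": [[0.0027, 0, 0, 0, 0.01], [0.0053, 0, 0, 0, 0.01], [0.008, 0, 0, 0, 0.01], [0.008, 0, 0, 0, 0.01], [0.008, 0, 0, 0, 0.01]]},
  clamp_n=40,
)

```text
time_s: 10.62
tool_pos: [0.5073, 0.0024, 0.0821]
tool_rot: [180.0, 0.3, -11.5]
force: [-4.5, 1.7, -1.8]
grip_width: 0.0157
grasp_force: 40.0
```

drive_effector(
  deltas={"steps": [[0, 0, 0, 0, 0.01], [0, 0, 0, 0, 0.01], [0, 0, 0, 0, 0.01]]},
)

```text
time_s: 10.87
tool_pos: [0.5083, 0.0022, 0.0827]
tool_rot: [180.0, 0.1, -11.6]
force: [-3.5, 0.3, -2.9]
grip_width: 0.0154
grasp_force: 40.0
```

Run:
```python
from h import *
b=snap('wrist','w5.png')['color'];s=snap('side','s5.png')['color']
S=cv2.resize(s[190:330,200:370],(400,330),interpolation=cv2.INTER_CUBIC)
B=cv2.resize(b[:440],(400,330)); cv2.imwrite('pics/m5.png',np.hstack([B,S]))
togo([.5186,.0005,.081],-11.5)
```

```text
d [ 0.0098 -0.0004  0.002  -0.0555]
```

View pics/m5.png

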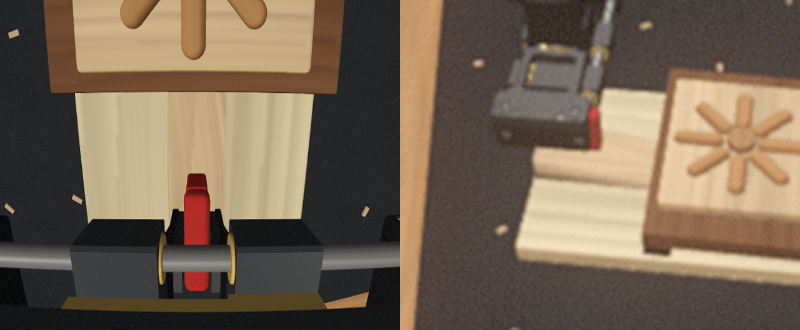

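To row units: 0.008 m is 0.0107, 0.0015 m is 0.002.

drive_effector(
  deltas={"steps": [[0.0027, 0, 0.0007, 0, 0.01], [0.0053, 0, 0.0013, 0, 0.01], [0.008, 0, 0.002, 0, 0.01], [0.0107, 0, 0.002, 0, 0.01], [0.0107, 0, 0.002, 0, 0.01], [0.0107, 0, 0.002, 0, 0.01]]},
  clamp_n=40,
)

```text
time_s: 11.47
tool_pos: [0.5181, 0.0004, 0.0822]
tool_rot: [-180.0, -0.1, -11.6]
force: [-1.8, 1.6, -5.2]
grip_width: 0.0156
grasp_force: 40.0
```

drive_effector(
  deltas={"steps": [[0, 0, 0.0003, 0, 0.01], [0, 0, 0.0007, 0, 0.01], [0, 0, 0.0007, 0, 0.01], [0, 0, 0.0007, 0, 0.01]]},
)

```text
time_s: 11.8
tool_pos: [0.518, 0.0004, 0.0818]
tool_rot: [-180.0, -0.1, -11.6]
force: [-1.4, 0.5, -4.9]
grip_width: 0.0153
grasp_force: 40.0
```

Create m.py:
```python
from h import *
import sys
c=snap('wrist',sys.argv[1]+'.png');s=snap('side','side'+sys.argv[1]+'.png')
togo([.5186,.0005,.081],-11.5)
for n in('s3','side'+sys.argv[1]):
  g=cv2.cvtColor(load(n)['color'],cv2.COLOR_BGR2HSV)
```

Run:
```python
from h import *
snap('wrist','w6.png');snap('side','s6.png')
togo([.5186,.0005,.081],-11.5)
f=lambda n:cv2.resize(load(n)['color'][205:320,265:405],None,fx=2.85*1,fy=2.85*1.8,interpolation=cv2.INTER_CUBIC)
cv2.imwrite('pics/m6.png',np.hstack([f('side0'),f('s6')])[:600])
# board translation between side images, on relief/top patch
a=cv2.cvtColor(load('side0')['color'],cv2.COLOR_BGR2GRAY)
for n in('s3','s5','s6'):
  b=cv2.cvtColor(load(n)['color'],cv2.COLOR_BGR2GRAY)
  for nm,(u0,u1,v0,v1) in dict(front=(308,335,265,303),mid=(325,365,230,270),hinge=(372,402,232,292),apron=(253,300,285,303)).items():
    print(n,nm,np.round(cv2.phaseCorrelate(np.float64(a[v0:v1,u0:u1]),np.float64(b[v0:v1,u0:u1]),cv2.createHanningWindow((u1-u0,v1-v0),cv2.CV_64F))[0],2))
c=load('s6')
for b in([.6235,-.0187,-11.2],):
  a=np.radians(b[2]);print(proj(c,[[b[0]-.04*np.cos(a)+.1*np.sin(a),b[1]-.04*np.sin(a)-.1*np.cos(a),z] for z in(.032,.037,.042)]).round(1).tolist())
```

```text
d [ 0.0006 -0.0002  0.0008 -0.0538]
s3 front [ 0.38 -0.12]
s3 mid [0.15 0.04]
s3 hinge [ 0.11 -0.  ]
s3 apron [ 0.26 -0.2 ]
s5 front [ 0.51 -0.68]
s5 mid [ 0.22 -0.42]
s5 hinge [ 0.25 -0.08]
s5 apron [ 0.16 -0.26]
s6 front [ 0.6  -1.13]
s6 mid [ 0.47 -1.15]
s6 hinge [ 0.17 -0.51]
s6 apron [0.19 0.02]
[[303.0, 295.0], [302.9, 293.5], [302.8, 291.9]]
```

View pics/m6.png

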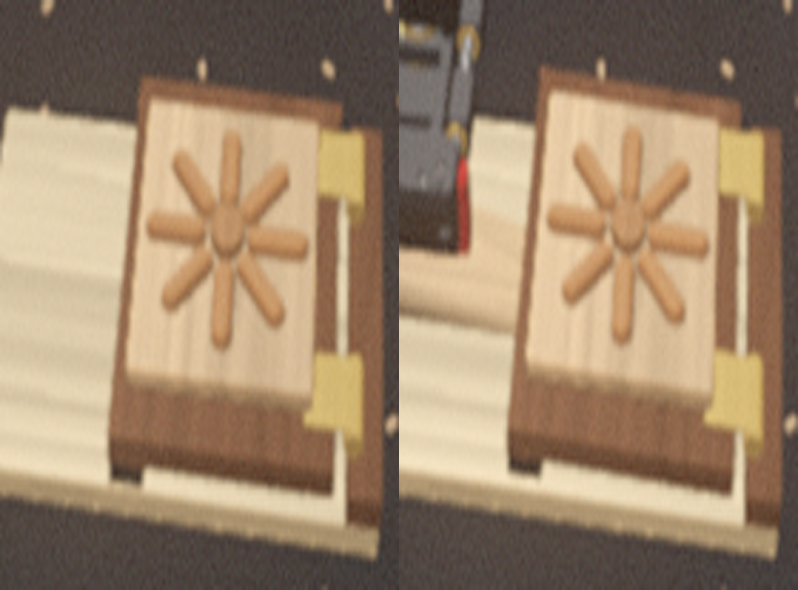

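To row units: 0.0008 m is 0.0011, 0.0006 m is 0.0008.

drive_effector(
  deltas={"steps": [[0, 0, 0.0004, 0, 0.01], [0, 0, 0.0008, 0, 0.01], [0, 0, 0.0011, 0, 0.01], [0, 0, 0.0011, 0, 0.01], [0, 0, 0.0011, 0, 0.01]]},
  clamp_n=40,
)

```text
time_s: 12.32
tool_pos: [0.5176, 0.0006, 0.0809]
tool_rot: [180.0, -0.0, -11.5]
force: [-0.2, -0.2, -3.7]
grip_width: 0.0158
grasp_force: 40.0
```

drive_effector(
  deltas={"steps": [[0, 0, 0.0003, 0, 0.01], [0, 0, 0.0007, 0, 0.01], [0, 0, 0.0007, 0, 0.01], [0, 0, 0.0007, 0, 0.01]]},
)

```text
time_s: 12.65
tool_pos: [0.5176, 0.0007, 0.0807]
tool_rot: [180.0, -0.0, -11.5]
force: [-2.3, 0.9, 0.6]
grip_width: 0.0154
grasp_force: 40.0
```

Run:
```python
from h import *
b=np.mean([read_camera('side')['color'] for _ in range(4)],0).astype(np.uint8)
a=load('side0')['color'];g=lambda i:cv2.cvtColor(i,cv2.COLOR_BGR2GRAY).astype(np.float32)
c=load('side0');B=[.6233,-.02,np.radians(-11.5)]
def W(x,y,z): 
    k,s=np.cos(B[2]),np.sin(B[2]);return [B[0]+k*x-s*y,B[1]+s*x+k*y,z]
def lift(p,h): # rotate about hinge x=.135 z=.032
    t=h/.175; x,y,z=p; dx,dz=x-.135,z-.032; return W(.135+dx*np.cos(t)+dz*np.sin(t),y,.032+dz*np.cos(t)-dx*np.sin(t))
# board-frame feature points on board top (front strip, relief)
def lk(pts):
    p=proj(c,[W(*q) for q in pts]).astype(np.float32).reshape(-1,1,2)
    q,st,e=cv2.calcOpticalFlowPyrLK(cv2.cvtColor(a,cv2.COLOR_BGR2GRAY),cv2.cvtColor(b,cv2.COLOR_BGR2GRAY),p,None,winSize=(21,21),maxLevel=1)
    return (q-p).reshape(-1,2)
pts=[(x,y,.062) for x in(-.01,.01,.03,.05) for y in(-.06,-.03,0,.03,.06)]
f=lk(pts); st=lk([(-.15,-.1,.018),(-.1,-.1,.018),(.15,-.1,.018)]); print('static',st.round(2).tolist())
exp=proj(c,[lift(q,.005) for q in pts])-proj(c,[W(*q) for q in pts])
print((f[:,1]/exp[:,1]*5).round(1).reshape(4,5)); print(np.median(f[:,1]/exp[:,1]*5))
w=snap('wrist','w7.png');g=cv2.cvtColor(w['color'],cv2.COLOR_BGR2HSV)[...,2].astype(float)
for h in(0,.003,.005,.008): print(h,proj(w,[lift((-.04,.1,.05),h),lift((-.04,0,.032),h),lift((-.04,-.1,.05),h)]).round(1).tolist())
```

```text
static [[-0.07999999821186066, 0.09000000357627869], [-0.17000000178813934, 0.12999999523162842], [0.18000000715255737, 0.05000000074505806]]
[[4.1 5.  4.8 4.4 5.2]
 [4.5 5.6 5.1 4.  5.2]
 [4.2 5.7 5.2 3.6 5.6]
 [4.1 5.8 4.6 3.4 5.7]]
4.910378475750127
0 [[82.3, 146.4], [309.7, 141.7], [536.7, 145.7]]
0.003 [[78.4, 146.1], [309.6, 141.9], [540.5, 145.3]]
0.005 [[75.8, 145.8], [309.6, 142.0], [543.1, 145.0]]
0.008 [[71.7, 145.2], [309.5, 142.1], [547.0, 144.4]]
```

View pics/w7.png

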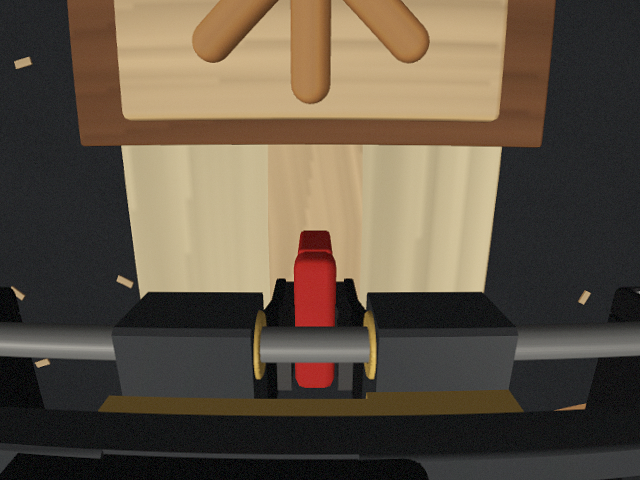

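Both views show the board raised about 3–5 mm, with the wedge central. I'll go a little further for margin, then settle.

To row units: 0.005 m is 0.0067, 0.003 m is 0.004.

drive_effector(
  deltas={"steps": [[0.0013, 0, -0.0004, 0, 0.01], [0.0027, 0, -0.0004, 0, 0.01], [0.004, 0, -0.0004, 0, 0.01], [0.0053, 0, -0.0004, 0, 0.01], [0.0067, 0, -0.0004, 0, 0.01], [0.0067, 0, -0.0004, 0, 0.01], [0.0067, 0, -0.0004, 0, 0.01]]},
  clamp_n=40,
)

```text
time_s: 13.48
tool_pos: [0.5183, 0.0006, 0.0806]
tool_rot: [179.9, 0.5, -11.5]
force: [-14.7, 2.2, 15.4]
grip_width: 0.0154
grasp_force: 40.0
```

drive_effector(
  deltas={"steps": [[0, 0, 0, 0, 0.01], [0, 0, 0, 0, 0.01], [0, 0, 0, 0, 0.01], [0, 0, 0, 0, 0.01], [0, 0, 0, 0, 0.01], [0, 0, 0, 0, 0.01]]},
)

```text
time_s: 13.98
tool_pos: [0.5183, 0.0006, 0.0806]
tool_rot: [179.9, 0.5, -11.5]
force: [-15.0, 1.5, 14.4]
grip_width: 0.0158
grasp_force: 40.0
```

To row units: -0.0015 m is -0.002, -0.001 m is -0.0013.

drive_effector(
  deltas={"steps": [[0, 0, -0.0007, 0, 0.01], [0, 0, -0.0013, 0, 0.01], [0, 0, -0.002, 0, 0.01], [0, 0, -0.002, 0, 0.01], [0, 0, -0.002, 0, 0.01]]},
  clamp_n=40,
)

```text
time_s: 14.4
tool_pos: [0.5202, 0.0001, 0.0809]
tool_rot: [180.0, 0.3, -11.5]
force: [-5.9, 0.3, -0.3]
grip_width: 0.0156
grasp_force: 40.0
```

drive_effector(
  deltas={"steps": [[0, 0, -0.0004, 0, 0.01], [0, 0, -0.0008, 0, 0.01], [0, 0, -0.0008, 0, 0.01], [0, 0, -0.0008, 0, 0.01], [0, 0, -0.0008, 0, 0.01]]},
)

```text
time_s: 14.82
tool_pos: [0.5215, -0.0003, 0.082]
tool_rot: [180.0, 0.1, -11.5]
force: [-4.0, 0.4, -2.5]
grip_width: 0.0156
grasp_force: 40.0
```

Now I'll lower it back down so the base carries the wedge, then check the lift.

To row units: 0.0011 m is 0.0015, 0.0008 m is 0.0011.

drive_effector(
  deltas={"steps": [[0, 0, 0.0005, 0, 0.01], [0, 0, 0.0011, 0, 0.01], [0, 0, 0.0015, 0, 0.01], [0, 0, 0.0015, 0, 0.01], [0, 0, 0.0015, 0, 0.01], [0, 0, 0.0015, 0, 0.01]]},
  clamp_n=40,
)

```text
time_s: 15.32
tool_pos: [0.5223, -0.0005, 0.0815]
tool_rot: [180.0, 0.0, -11.6]
force: [-4.2, 1.7, -2.7]
grip_width: 0.0154
grasp_force: 40.0
```

drive_effector(
  deltas={"steps": [[0, 0, 0, 0, 0.01], [0, 0, 0, 0, 0.01], [0, 0, 0, 0, 0.01]]},
)

```text
time_s: 15.57
tool_pos: [0.5223, -0.0005, 0.0815]
tool_rot: [180.0, -0.0, -11.6]
force: [-5.2, 1.4, -1.8]
grip_width: 0.0156
grasp_force: 40.0
```

Run:
```python
from h import *
b=np.mean([read_camera('side')['color'] for _ in range(4)],0).astype(np.uint8)
c=load('side0');a=c['color'];B=[.6233,-.02,np.radians(-11.5)]
def W(x,y,z): 
    k,s=np.cos(B[2]),np.sin(B[2]);return [B[0]+k*x-s*y,B[1]+s*x+k*y,z]
pts=[(x,y,.062) for x in(-.01,.01,.03,.05) for y in(-.06,-.03,0,.03,.06)]
p=proj(c,[W(*q) for q in pts]).astype(np.float32).reshape(-1,1,2)
q,_,_=cv2.calcOpticalFlowPyrLK(cv2.cvtColor(a,6),cv2.cvtColor(b,6),p,None,winSize=(21,21),maxLevel=1)
t=.005/.175
L=lambda x,y,z:W(.135+(x-.135)*np.cos(t)+(z-.032)*np.sin(t),y,.032+(z-.032)*np.cos(t)-(x-.135)*np.sin(t))
print('lift mm',np.median((q-p).reshape(-1,2)[:,1]/(proj(c,[L(*u) for u in pts])[:,1]-p.reshape(-1,2)[:,1])*5))
w=snap('wrist','w8.png');o=readout.get_obs();print(o['tool_pos'],o['force'],o['grasp_force'],np.abs(o['joint_velocities']).max())
```

```text
lift mm 6.364972974376878
[ 5.22301523e-01 -4.37429487e-04  8.15510734e-02] [-5.07174506  1.11784208 -1.52312282] 39.988256357610226 0.062067171270139006
```

To row units: 0.0003 m is 0.0004.

drive_effector(
  deltas={"steps": [[0, 0, 0.0004, 0, 0.01], [0, 0, 0.0004, 0, 0.01], [0, 0, 0.0004, 0, 0.01], [0, 0, 0.0004, 0, 0.01], [0, 0, 0.0004, 0, 0.01], [0, 0, 0.0004, 0, 0.01]]},
)

```text
time_s: 16.32
tool_pos: [0.5223, -0.0004, 0.0813]
tool_rot: [180.0, -0.0, -11.6]
force: [-4.3, 1.0, -2.2]
grip_width: 0.0153
grasp_force: 40.0
```

```bash
python3 -c "
from cell import env, readout, job, read_camera
print(job.sign_off())"
```

```text
the job is handed in; nothing more can be done
None
```

I slid the wedge in under the middle of the board and handed the job in at about 16 s, still gripping the handle at 40 N, with the feet about 5–6 mm off the base by camera estimate; the sign-off gave no verdict.

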